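# Shut the reading box and hold its reflector flap on balance

## Task

Get the indent reading box ready for a reading: first push its blue door shut until the spring catch snaps in and the door stays fully shut. Then take the reflector flap by its red bar and swing it up to its balance point, standing straight upright over its hinge, without letting it go over to the back. Finish while still gripping the bar and holding the flap still and upright; leave the test block, the jar and the anvil where they stand.

Things in the scene. Friction and masses are not known exactly. Their poses are not given: they have to be found in the camera images.
- reading_box: Cream box fixed to the table, 212 (x) x 300 (y) x 85 (z) mm. Origin at table height, mid-width, under the flap's hinge line; front at x = -112 mm, back at +100 mm. Blue door on the right half (-y) of the front; flap over the left half (+y) of the top. Fixed lens housing on top at x 50, y -80 mm, 54 mm across, up to z = 145 mm. Hinge ears beside the flap up to z = 116 mm.
- door (a joint): Blue door's angle: 0 fully shut and flush, grows to 1.3 rad as it swings out to the front; starts ajar and stays where it is left. About 0.12 rad before shut a spring ball catch resists with about 3 N at the push point; past it the catch pulls the door home to 0 and holds it.
- door_push (a point): Point to push on the blue door's outer face: 112 mm from the hinge line, 26 mm from the free edge, 43 mm above the table. The door is 138 mm wide, 12 mm thick, from 4 to 80 mm above the table. Axes: x into the door (the way to push), y along the door from free edge to hinge, z up.
- door_hinge (a point): Point on the upright hinge line of the blue door, near the middle of the box's front, 43 mm above the table. The hinge line lies in mid-thickness of the door, 6 mm behind its outer face.
- flap (a joint): Angle of the silver reflector flap: 0 on its front stop, 25 degrees above level, leaning to the front (-x of the box); grows as it is raised; 1.134 rad is straight upright, its balance point; 2.269 rad is the back stop. The hinge is nearly free: let go, it falls to the front before the balance point, to the back beyond it. It weighs about 0.25 kg (varies).
- flap_bar (a point): Middle of the red round bar to grip: 12 mm thick, parallel to the flap's hinge, 140 mm from it. 82 mm of it are free between two side arms, with 51 mm of open space between bar and plate, so fingers pointing down can straddle it at every angle; it may turn in the grip. Axes: y along the bar, -x from hinge to bar.
- flap_hinge (a point): Middle of the level hinge line of the flap, 105 mm above the table. At the balance point the red bar is 140 mm right above it. The flap's plate is 98 mm wide and 5 mm thick, its far edge 82 mm from the hinge line.
- test_block: Bystander: bright steel reference disc, 60 mm in diameter, 16 mm high, loose, on the table to the right of the box; origin under its centre.
- jar: Bystander: amber jar with black cap, 44 mm in diameter, 60 mm high, loose, on the table to the left of the box, behind the anvil; origin under its centre.
- anvil: Bystander: dark steel mushroom-shaped anvil, 56 mm in diameter, 34 mm high, loose, on the table to the left of the box near its front; origin under its centre.

How it is judged (in metres and radians):
On the way, in this order (a step that is already met when the one before it is completed fails the run):
1. the blue door is pushed fully shut onto its catch (value of joint door below 0.025 rad), for 0.3 s.
2. the flap is held in the fingers, still, at its balance point, with the door shut (value of joint flap between 1.044 and 1.224 rad and velocity of joint flap between -0.15 and 0.15 rad/s and contact force between the fingers and flap above 2 N and value of joint door below 0.025 rad), for 0.5 s.
At the end, for the whole second after the job is handed in: The flap stands within 0.09 rad (5 degrees) of straight upright (joint 1.044 to 1.224), turning slower than 0.15 rad/s, with the fingers gripping it (more than 2 N), and the door is shut on its catch (joint below 0.025 rad) (all of step 2); the arm keeps its last pose, push and grip.
It fails at once if the flap goes over its balance point towards the back (more than 0.35 rad past upright) (value of joint flap above 1.484 rad).
It fails at once if the test block is moved more than 20 mm (distance of test_block from where it was at the start of the episode above 0.02 m).
It fails at once if the jar is moved more than 20 mm (distance of jar from where it was at the start of the episode above 0.02 m).
It fails at once if the anvil is moved more than 20 mm (distance of anvil from where it was at the start of the episode above 0.02 m).
It also fails if it takes over 56 s, if anything falls off the work surface, if the arm or the gripper's body presses on something with over 40 N, if the wrist force passes 120 N, or if a joint passes its speed limit or range.

## Robot

A 6-joint arm with a two-finger parallel gripper is mounted at the origin on the work surface. World frame = base frame: x ahead of the robot, y to its left, z up, the work surface at z = 0. Lengths are in mm, angles in rad, forces in N, time in s.
With the tool pointing down it reaches from about 400 to 925 mm from the base axis. Payload 12.5 kg.
Tool frame: the origin (TCP) lies between the finger pads; the fingertips stand 11 mm ahead of it and the grasp point (between the pads) lies 8 mm behind it; y points along the fingers, x is the direction in which the jaws open and shut, and the axes are right-handed (so a half turn about y gives the same grasp; the last joint's range is limited). The gripper opens to 95 mm and grips with 3 to 60 N. Pads are 20 mm wide; open, the fingers measure 119 mm over their backs; the gripper's body (75 mm by 180 mm) begins 59 mm behind the grasp point.
Start: joints at [1.198, 0.491, 1.559, -0, 1.092, -0.106], TCP at [164.762, 602.911, 198.861] pointing down, gripper open.
Joint ranges: [-3.1, 3.1], [-0.84, 2.19], [0.05, 2.79], [-1.13, 4.28], [0.06, 2.93], [-2.69, 2.69]. Speed limits (rad/s): [2.22, 2.22, 2.79, 3.14, 3.14, 3.14].

## Interface

Orientations are given as [roll, pitch, yaw] about the fixed x, y, z axes, in that order (R = Rz(yaw) Ry(pitch) Rx(roll)).
In Python, from cell import env gives the robot as it stands.
- The arm moves only by the tool jog_arm, never from a script. Its argument "series" is a list of rows, each an object of numbers: "dx", "dy", "dz": the shift along the world's x, y, z in m; "rx", "ry", "rz": the turn, a rotation vector about the world's x, y, z in degrees; "gripper": the opening, from 0 (shut) to 1 (fully open). A call has 1 to 12 rows; each row shifts and turns the commanded pose from where the row before left it; what a row does not reach is not made up. A row lasts 1/10 s, in which the tool goes at most 50 mm and 8.59 degrees, less where a joint would pass 70% of its speed; a pose out of reach is approached as far as the arm can. A call is refused whole if a number of a shift passes 0.05 or a number of a turn 8.59, either way. A call with a gripper value outside its range is refused whole. The fingers move at their own pace and stop on an object; the grip force is fixed at half the most. Time passes only in rows, so rows that do not move let the fingers close. It gives the time, the measured TCP pose, the force and the opening at its end, in the units of the state.
- env.state(): the state, without advancing time (a new reading comes with each control period).
- env.read_camera(name): name is "scene" or "top" or "wrist"; returns the picture (384x512x3 uint8, red, green, blue); there is no depth.
- env.camera_info(name): a dict with "camera_matrix" (3x3 intrinsics, pixels), "R" (3x3) and "t" (3): a world point X has camera coordinates R X + t; the wrist camera has in their place "mount" (4x4, takes a point from camera to tool coordinates, whose origin is the TCP and whose axes are the tool frame's). Camera axes: x right, y down, z forward; pixel columns grow to the right and rows downward; lengths in mm; the calibration is good to about 2 mm. The wrist camera is an equidistant fisheye: a pixel r from the principal point sees the ray r / f radians off the axis. A picture is of the moment at which its call begins: read the wrist's pose just before it. camera_info takes no time and is no camera call.
- env.job_done(): hands the job in, once; it reports no verdict.
The state is a dict: "t": time; "joints": joint angles; "qvel": joint speeds; "tau": joint torques, N m; "eef_pos": TCP position; "tcp_rot": TCP orientation; "ft_force": force on the tool from outside, world axes, zero at the start; "moment": the same for the moment, N m; "opening": opening from 0.0 (shut) to 1.0 (fully open).
Only numpy, scipy, OpenCV 4.12 (cv2) and the standard library are available. Lean on these libraries where they do the work, as an engineer would, in place of code of your own. Each camera call takes 0.05 s, during which the arm holds its last target.

## Working session

There is one attempt and no reset: what is moved stays moved. The work goes in short steps, Python scripts to look and compute and a tool call to move; the robot and the scene stay as the last step left them, time stands still between calls to the robot, and variables do not carry over. Pictures are saved under pics/ and viewed, and the job is handed in when it is done.

Besides the shell and the picture viewer there is one more tool, called after "Emit:" as name(argument=value, ...) on one line, values as JSON. jog_arm: Moves the arm, as the interface text tells. Its arguments: {"type":"object","properties":{"series":{"type":"array"}},"required":["series"]}

```bash
mkdir -p pics; ls; python3 - <<'E'
from cell import env
import cv2,json
s=env.state();print(s)
for n in("scene","top","wrist"):
    im=env.read_camera(n);cv2.imwrite(f"pics/{n}0.png",im[:,:,::-1]);i=env.camera_info(n);print(n,i)
E
```

```text
pics
{'t': 0.0, 'joints': array([ 1.19841661e+00,  4.91568722e-01,  1.55944367e+00, -9.36453336e-06,
        1.09169693e+00, -1.05606280e-01]), 'qvel': array([-0.00147875,  0.0009489 , -0.00077629,  0.00024404, -0.00063228,
        0.00152164]), 'tau': array([-7.38788476e-04, -6.12657881e+01, -2.58186579e+01,  6.91428920e-02,
        4.83929529e-02, -1.20214281e-04]), 'eef_pos': array([164.6525398 , 602.65424023, 198.25805497]), 'tcp_rot': array([-1.57068688e+00,  1.11132182e-03,  1.30402727e+00]), 'ft_force': array([-0.25631648, -0.22502771,  0.33931332]), 'moment': array([ 0.01531407, -0.04168865,  0.00895016]), 'opening': 0.9969268674134233}
scene {'camera_matrix': array([[492.77113962,   0.        , 260.46713278],
       [  0.        , 492.77113962, 183.03460977],
       [  0.        ,   0.        ,   1.        ]]), 'R': array([[-0.22411349,  0.97440286, -0.01766956],
       [ 0.77611824,  0.16748366, -0.60793889],
       [-0.58941803, -0.14996098, -0.79378718]]), 't': array([ 140.20936027, -404.79224265, 1483.01838842])}
top {'camera_matrix': array([[398.9405935 ,   0.        , 
[... 158 characters left out ...]
-0.00628735],
       [-0.98563384, -0.02593188, -0.16689359],
       [ 0.16666475,  0.01076392, -0.98595487]]), 't': array([  -2.75354914,  634.57421826, 1057.08232324])}
wrist {'camera_matrix': array([[297.31863964,   0.        , 252.80714329],
       [  0.        , 297.31863964, 193.8448872 ],
       [  0.        ,   0.        ,   1.        ]]), 'mount': array([[ 9.99999744e-01,  5.90498820e-04, -4.04407375e-04,
        -6.21967616e-01],
       [ 5.33046625e-04, -2.37432456e-01,  9.71403904e-01,
        -1.85488489e+02],
       [ 4.77593423e-04, -9.71403871e-01, -2.37432710e-01,
         6.52878407e+01],
       [ 0.00000000e+00,  0.00000000e+00,  0.00000000e+00,
         1.00000000e+00]])}
```

View pics/scene0.png

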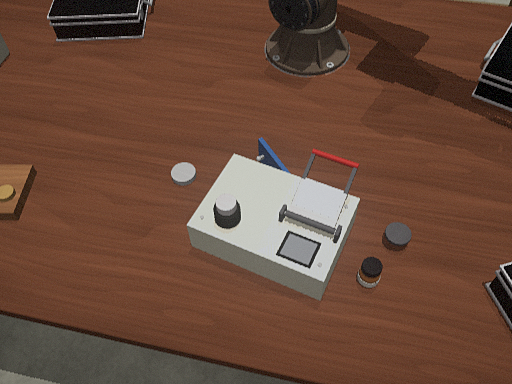

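View pics/top0.png

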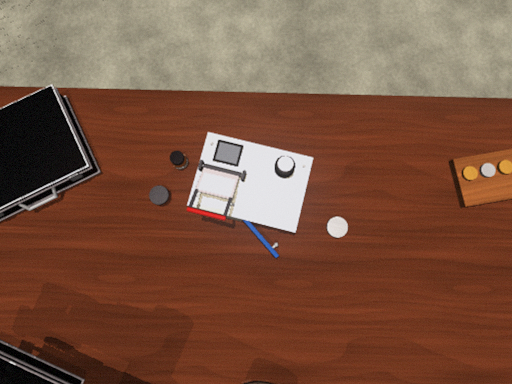

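View pics/wrist0.png

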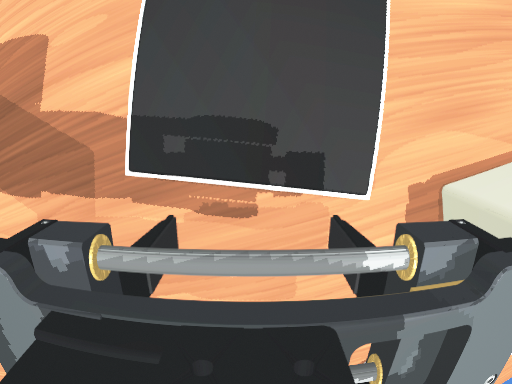

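```bash
cat > h.py <<'E'
import numpy as np,cv2
from cell import env
def ray(n,uv):
    i=env.camera_info(n);K,R,t=i["camera_matrix"],np.array(i["R"]),np.array(i["t"])
    d=R.T@np.linalg.solve(K,[uv[0],uv[1],1.]);return -R.T@t,d/np.linalg.norm(d)
def onz(n,uv,z):
    o,d=ray(n,uv);return o+d*(z-o[2])/d[2]
def tri(a,b):
    o1,d1=ray("scene",a);o2,d2=ray("top",b)
    s=np.linalg.lstsq(np.c_[d1,-d2],o2-o1,rcond=None)[0]
    p,q=o1+d1*s[0],o2+d2*s[1];return (p+q)/2,np.linalg.norm(p-q)
def proj(n,X):
    i=env.camera_info(n);c=np.array(i["R"])@X+np.array(i["t"]);c=i["camera_matrix"]@c;return c[:2]/c[2]
def red(im):
    h=cv2.cvtColor(im,cv2.COLOR_RGB2HSV);return (((h[...,0]<5)|(h[...,0]>175))&(h[...,1]>190)&(h[...,2]>90)).astype(np.uint8)
def blue(im):
    h=cv2.cvtColor(im,cv2.COLOR_RGB2HSV);return ((abs(h[...,0].astype(int)-110)<12)&(h[...,1]>120)&(h[...,2]>50)).astype(np.uint8)
def white(im):
    h=cv2.cvtColor(im,cv2.COLOR_RGB2HSV);return ((h[...,1]<50)&(h[...,2]>150)).astype(np.uint8)
E
python3 - <<'E'
from h import *
for n in("scene","top"):
    im=cv2.imread(f"pics/{n}0.png")[:,:,::-1].copy()
    for f in(red,blue):
        m=f(im);k,l,st,c=cv2.connectedComponentsWithStats(m)
        for j in range(1,k):
            if st[j,4]>25:
                pts=np.argwhere(l==j)[:,::-1].astype(np.float32)
                print(n,f.__name__,st[j],cv2.minAreaRect(pts),cv2.boxPoints(cv2.minAreaRect(pts)).tolist())
    x0,y0,w,h=(170,130,240,170) if n=="scene" else (140,120,220,150)
    c=im[y0:y0+h,x0:x0+w,::-1];s=3.3
    cv2.imwrite(f"pics/{n}0z.png",cv2.resize(c,None,fx=s,fy=s,interpolation=cv2.INTER_CUBIC))
E
```

```text
scene blue [259 138  30  34 175] ((273.1466979980469, 155.27760314941406), (43.07900619506836, 4.605578422546387), 51.8427734375) [[258.0284118652344, 139.76341247558594], [261.6498718261719, 136.91798400878906], [288.2649841308594, 170.7917938232422], [284.6435241699219, 173.63722229003906]]
top red [186 207  39  13 173] ((205.20590209960938, 213.17648315429688), (39.290767669677734, 4.6081767082214355), 14.03624439239502) [[185.5882568359375, 210.64706420898438], [186.70590209960938, 206.17648315429688], [224.82354736328125, 215.70590209960938], [223.70590209960938, 220.17648315429688]]
top blue [243 220  36  38 212] ((260.56390380859375, 237.5733642578125), (49.57477951049805, 4.524489402770996), 48.945186614990234) [[242.578125, 220.36744689941406], [245.98992919921875, 217.39585876464844], [278.5496826171875, 254.77928161621094], [275.13787841796875, 257.7508544921875]]
```

View pics/scene0z.png

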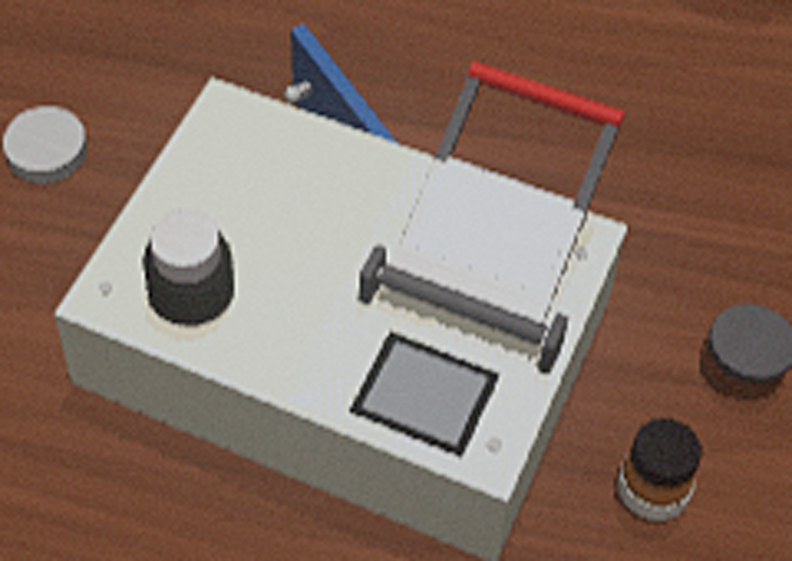

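View pics/top0z.png

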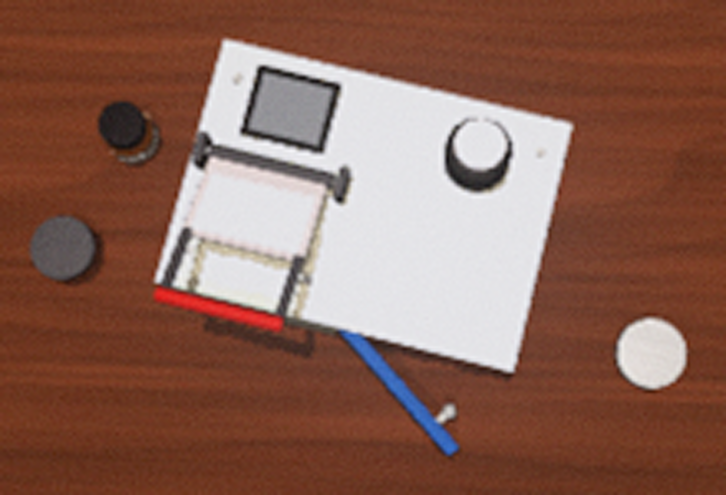

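```bash
python3 - <<'E'
from h import *
loc={'BL':(100,150),'BR':(100,-150),'FR':(-112,-150),'FL':(-112,150)}
P={'scene':{'FR':(213,77),'FL':(627,227),'BL':(510,500),'BR':(57,315)},'top':{'BL':(222,39),'BR':(573,124),'FR':(514,373)}}
off={'scene':(170,130),'top':(140,120)}
A=[];B=[]
for n in P:
    a=[];b=[]
    for k,p in P[n].items():
        w=onz(n,np.array(p)/3.3+off[n],85)[:2];a.append(loc[k]);b.append(w)
    for (q,r) in ((a,b),):
        q,r=np.array(q,float),np.array(r);qc,rc=q.mean(0),r.mean(0);H=(q-qc).T@(r-rc);th=np.arctan2(H[0,1]-H[1,0],H[0,0]+H[1,1])
        R=np.array([[np.cos(th),-np.sin(th)],[np.sin(th),np.cos(th)]]);o=rc-R@qc;print(n,th,np.degrees(th),o,np.round(r-(q@R.T+o),1).tolist())
    A+=a;B+=b
q,r=np.array(A,float),np.array(B);qc,rc=q.mean(0),r.mean(0);H=(q-qc).T@(r-rc);th=np.arctan2(H[0,1]-H[1,0],H[0,0]+H[1,1])
R=np.array([[np.cos(th),-np.sin(th)],[np.sin(th),np.cos(th)]]);o=rc-R@qc;print(th,o)
# bar ends: scene zoom (473,67),(621,117)
z=lambda n,p:np.array(p)/3.3+off[n]
for a,b in (((472,68),(281,324)),((621,117),(157,294))):
    p,e=tri(z('scene',a),z('top',b));print('bar',p,e, R.T@(p[:2]-o))
# door top free edge outer/inner
for a,n in (((299,27),'scene'),((292,35),'scene'),((445,455),'top'),((458,447),'top'),((341,331),'top'),((393,138),'scene')):
    w=onz(n,z(n,a),80)[:2];print('door',n,w,R.T@(w-o))
for nm,n,p,h in(('anvil','top',(63,248),34),('jar','top',(122,124),60),('block','top',(652,353),16),('anvil','scene',(748,345),34),('jar','scene',(666,452),60),('block','scene',(44,142),16)):
    w=onz(n,z(n,p),h)[:2];print(nm,w,R.T@(w-o))
E
```

```text
scene -0.2182783251213451 -12.506426788637487 [661.77035017  38.42035196] [[-0.9, 0.2], [1.2, -1.3], [-0.8, -0.2], [0.5, 1.3]]
top -0.2186813361751508 -12.529517621117673 [661.25732974  36.01267145] [[0.7, 1.4], [-0.2, -0.9], [-0.5, -0.5]]
-0.21908267408679702 [661.55937646  37.3888544 ]
bar [545.29436598  95.2477595  166.42249239] 0.8391126379646757 [-126.06067978   31.20754034]
bar [565.39192414 189.7417226  166.2215331 ] 1.458932073064422 [-126.98028978  127.81072468]
door scene [456.66241937 -37.0747043 ] [-183.81586495 -117.214813  ]
door scene [465.1692953 -40.2058657] [-174.83181813 -118.4222949 ]
door top [452.31576483 -32.62021193] [-189.02673644 -113.81147254]
door top [458.91761558 -42.89295562] [-180.35006853 -122.40386045]
door top [549.41730228  53.94788365] [-113.06041285   -8.20909839]
door scene [541.94904125  47.36287888] [-118.91901423  -16.25981268]
anvil [618.66210059 297.16019016] [-98.3291374  244.23903025]
jar [722.78939481 247.37690364] [ 14.12884217 218.27613656]
block [ 543.65658771 -210.4358871 ] [ -61.22376455 -267.52536468]
anvil [624.76131218 296.36918701] [-92.20380176 244.79250225]
jar [727.47654504 249.28296778] [ 18.28970336 221.15531907]
block [ 547.91236141 -206.88228565] [ -57.84203519 -263.1317785 ]
```

```bash
cat >> h.py <<'E'
TH=-0.219;O=np.array([661.5,37.4]);RB=np.array([[np.cos(TH),-np.sin(TH)],[np.sin(TH),np.cos(TH)]])
def W(l): return O+RB@np.array(l,float)
def L(w): return RB.T@(np.array(w)[:2]-O)
E
python3 - <<'E'
from h import *
print(W((-207,-74)))
H=np.array([-106,-8.])
for th in np.arange(.65,-.06,-.1):
    d=np.array([-np.sin(th),-np.cos(th)]);n=np.array([-np.cos(th),np.sin(th)])
    p=H+112*d+6*n; c=p+12*n
    print(round(th,2),p.round(),W(c).round(1))
E
```

```text
[443.36738784  10.13897452]
0.65 [-179.  -94.] [459.1  -5.9]
0.55 [-170. -100.] [465.5 -15.3]
0.45 [-160. -106.] [472.7 -24.1]
0.35 [-150. -111.] [480.8 -32. ]
0.25 [-140. -115.] [489.6 -39.2]
0.15 [-129. -118.] [499.1 -45.3]
0.05 [-118. -120.] [509.2 -50.6]
-0.05 [-106. -120.] [519.7 -54.8]
```

Emit:
jog_arm(series=[{"dx": 0.025, "dy": -0.045, "rz": 2.7, "gripper": 0}, {"dx": 0.025, "dy": -0.045, "gripper": 0}, {"dx": 0.025, "dy": -0.045, "gripper": 0}, {"dx": 0.025, "dy": -0.045, "gripper": 0}, {"dx": 0.025, "dy": -0.045, "gripper": 0}, {"dx": 0.025, "dy": -0.045, "gripper": 0}, {"dx": 0.015, "dy": -0.035, "gripper": 0}])

```text
$.series[0]: bad value
```

Emit:
jog_arm(series=[{"dx": 0.025, "dy": -0.045, "dz": 0.0, "rx": 0.0, "ry": 0.0, "rz": 2.7, "gripper": 0.0}, {"dx": 0.025, "dy": -0.045, "dz": 0.0, "rx": 0.0, "ry": 0.0, "rz": 0.0, "gripper": 0.0}])

```text
t: 0.35
eef_pos: [213.2, 514.6, 198.1]
tcp_rot: [-1.571, 0.001, 1.355]
ft_force: [1.1, -0.1, 0.1]
opening: 0.886
```

Emit:
jog_arm(series=[{"dx": 0.023, "dy": -0.0425, "dz": 0.0, "rx": 0.0, "ry": 0.0, "rz": 0.0, "gripper": 0.0}, {"dx": 0.023, "dy": -0.0425, "dz": 0.0, "rx": 0.0, "ry": 0.0, "rz": 0.0, "gripper": 0.0}, {"dx": 0.023, "dy": -0.0425, "dz": 0.0, "rx": 0.0, "ry": 0.0, "rz": 0.0, "gripper": 0.0}, {"dx": 0.023, "dy": -0.0425, "dz": 0.0, "rx": 0.0, "ry": 0.0, "rz": 0.0, "gripper": 0.0}, {"dx": 0.023, "dy": -0.0425, "dz": 0.0, "rx": 0.0, "ry": 0.0, "rz": 0.0, "gripper": 0.0}, {"dx": 0.016, "dy": -0.041, "dz": 0.0, "rx": 0.0, "ry": 0.0, "rz": 0.0, "gripper": 0.0}, {"dx": 0.016, "dy": -0.041, "dz": 0.0, "rx": 0.0, "ry": 0.0, "rz": 0.0, "gripper": 0.0}, {"dx": 0.016, "dy": -0.041, "dz": 0.0, "rx": 0.0, "ry": 0.0, "rz": 0.0, "gripper": 0.0}, {"dx": 0.016, "dy": -0.041, "dz": 0.0, "rx": 0.0, "ry": 0.0, "rz": 0.0, "gripper": 0.0}, {"dx": 0.016, "dy": -0.041, "dz": 0.0, "rx": 0.0, "ry": 0.0, "rz": 0.0, "gripper": 0.0}, {"dx": 0.016, "dy": -0.041, "dz": 0.0, "rx": 0.0, "ry": 0.0, "rz": 0.0, "gripper": 0.0}, {"dx": 0.014, "dy": -0.041, "dz": 0.0, "rx": 0.0, "ry": 0.0, "rz": 0.0, "gripper": 0.0}])

```text
t: 1.55
eef_pos: [438.7, 14.1, 198.9]
tcp_rot: [-1.571, -0.0, 1.351]
ft_force: [1.6, 1.4, 1.0]
opening: 0.002
```

Emit:
jog_arm(series=[{"dx": 0.0, "dy": 0.0, "dz": -0.038, "rx": 0.0, "ry": 0.0, "rz": 0.0, "gripper": 0.0}, {"dx": 0.0, "dy": 0.0, "dz": -0.038, "rx": 0.0, "ry": 0.0, "rz": 0.0, "gripper": 0.0}, {"dx": 0.0, "dy": 0.0, "dz": -0.038, "rx": 0.0, "ry": 0.0, "rz": 0.0, "gripper": 0.0}, {"dx": 0.0, "dy": 0.0, "dz": -0.038, "rx": 0.0, "ry": 0.0, "rz": 0.0, "gripper": 0.0}, {"dx": 0.0, "dy": 0.0, "dz": 0.0, "rx": 0.0, "ry": 0.0, "rz": 0.0, "gripper": 0.0}])

```text
t: 2.05
eef_pos: [436.3, 16.1, 43.6]
tcp_rot: [-1.564, 0.001, 1.351]
ft_force: [0.3, 0.8, 0.1]
opening: 0.006
```

```bash
python3 - <<'E'
from h import *
im=env.read_camera("top");cv2.imwrite("pics/top1.png",cv2.resize(im[120:300,140:360,::-1],None,fx=3.3,fy=3.3))
print(env.state()['ft_force'],env.state()['eef_pos'])
E
```

```text
[ 0.47923218 -0.75239169  0.73686197] [437.28632899  16.08305977  45.77605543]
```

View pics/top1.png

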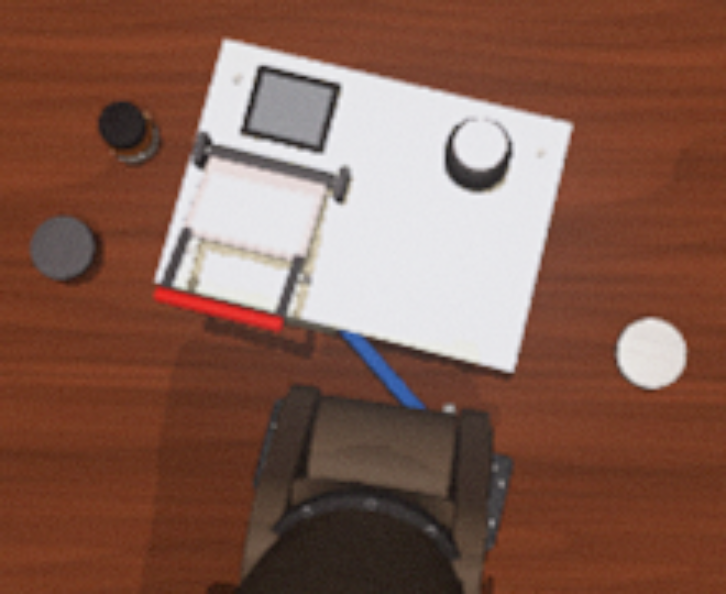

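Emit:
jog_arm(series=[{"dx": 0.01, "dy": -0.01, "dz": 0.0, "rx": 0.0, "ry": 0.0, "rz": 0.0, "gripper": 0.0}, {"dx": 0.01, "dy": -0.011, "dz": 0.0, "rx": 0.0, "ry": 0.0, "rz": 0.0, "gripper": 0.0}, {"dx": 0.0065, "dy": -0.009, "dz": 0.0, "rx": 0.0, "ry": 0.0, "rz": 0.0, "gripper": 0.0}, {"dx": 0.007, "dy": -0.009, "dz": 0.0, "rx": 0.0, "ry": 0.0, "rz": 0.0, "gripper": 0.0}, {"dx": 0.008, "dy": -0.008, "dz": 0.0, "rx": 0.0, "ry": 0.0, "rz": 0.0, "gripper": 0.0}, {"dx": 0.009, "dy": -0.007, "dz": 0.0, "rx": 0.0, "ry": 0.0, "rz": 0.0, "gripper": 0.0}, {"dx": 0.009, "dy": -0.006, "dz": 0.0, "rx": 0.0, "ry": 0.0, "rz": 0.0, "gripper": 0.0}])

```text
t: 2.8
eef_pos: [498.6, -44.7, 46.9]
tcp_rot: [-1.571, -0.0, 1.351]
ft_force: [0.6, 0.0, -0.4]
opening: 0.004
```

Emit:
jog_arm(series=[{"dx": 0.005, "dy": -0.0025, "dz": 0.0, "rx": 0.0, "ry": 0.0, "rz": 0.0, "gripper": 0.0}, {"dx": 0.004, "dy": -0.0015, "dz": 0.0, "rx": 0.0, "ry": 0.0, "rz": 0.0, "gripper": 0.0}, {"dx": 0.0, "dy": 0.0, "dz": 0.0, "rx": 0.0, "ry": 0.0, "rz": 0.0, "gripper": 0.0}])

```text
t: 3.1
eef_pos: [507.2, -48.1, 46.7]
tcp_rot: [-1.571, -0.0, 1.351]
ft_force: [0.0, -0.4, 0.6]
opening: 0.006
```

Emit:
jog_arm(series=[{"dx": 0.004, "dy": -0.001, "dz": 0.0, "rx": 0.0, "ry": 0.0, "rz": 0.0, "gripper": 0.0}, {"dx": 0.0, "dy": 0.0, "dz": 0.0, "rx": 0.0, "ry": 0.0, "rz": 0.0, "gripper": 0.0}])

```text
t: 3.3
eef_pos: [511.4, -49.1, 46.8]
tcp_rot: [-1.571, -0.0, 1.351]
ft_force: [0.7, -0.3, 0.2]
opening: 0.007
```

```bash
python3 - <<'E'
from h import *
s=env.state();print(s['ft_force'],s['eef_pos'],L(s['eef_pos']))
for n in("top","scene","wrist"):
    im=env.read_camera(n);m=blue(im);print(n,m.sum())
    cv2.imwrite(f"pics/{n}2.png",im[:,:,::-1])
a=cv2.imread("pics/top2.png")[120:300,140:360];b=cv2.imread("pics/scene2.png")[120:300,170:390]
cv2.imwrite("pics/both2.png",cv2.resize(np.hstack([a,b]),None,fx=1.8,fy=1.8,interpolation=cv2.INTER_CUBIC))
E
```

```text
[ 0.72065073 -0.2588647   0.210848  ] [511.41066822 -49.07560304  46.84939963] [-127.71733924 -117.01759993]
top 0
scene 0
wrist 1240
```

View pics/both2.png

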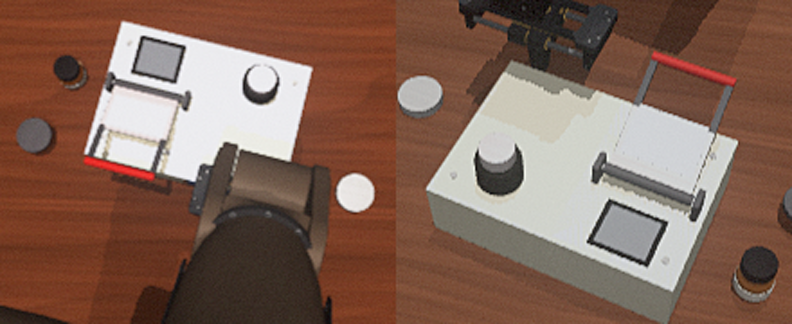

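View pics/wrist2.png

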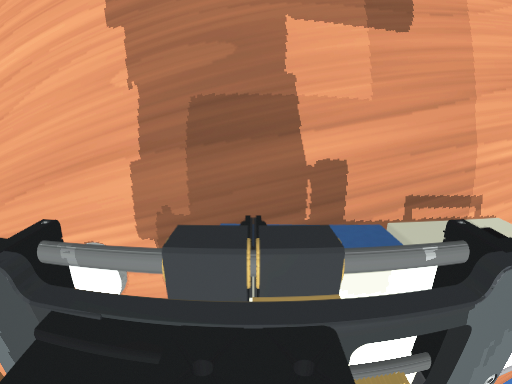

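Emit:
jog_arm(series=[{"dx": 0.004, "dy": -0.001, "dz": 0.0, "rx": 0.0, "ry": 0.0, "rz": 0.0, "gripper": 0.0}, {"dx": 0.0, "dy": 0.0, "dz": 0.0, "rx": 0.0, "ry": 0.0, "rz": 0.0, "gripper": 0.0}])

```text
t: 3.65
eef_pos: [515.1, -50.0, 46.8]
tcp_rot: [-1.571, -0.0, 1.351]
ft_force: [-0.5, 0.2, -0.4]
opening: 0.001
```

Emit:
jog_arm(series=[{"dx": 0.002, "dy": -0.0004, "dz": 0.0, "rx": 0.0, "ry": 0.0, "rz": 0.0, "gripper": 0.0}, {"dx": 0.0, "dy": 0.0, "dz": 0.0, "rx": 0.0, "ry": 0.0, "rz": 0.0, "gripper": 0.0}])

```text
t: 3.85
eef_pos: [515.1, -50.0, 46.8]
tcp_rot: [-1.567, -0.0, 1.351]
ft_force: [-7.8, 1.1, 5.5]
opening: 0.003
```

Emit:
jog_arm(series=[{"dx": 0.002, "dy": -0.0004, "dz": 0.0, "rx": 0.0, "ry": 0.0, "rz": 0.0, "gripper": 0.0}, {"dx": 0.0, "dy": 0.0, "dz": 0.0, "rx": 0.0, "ry": 0.0, "rz": 0.0, "gripper": 0.0}])

```text
t: 4.05
eef_pos: [515.1, -50.0, 46.7]
tcp_rot: [-1.563, 0.0, 1.351]
ft_force: [-17.0, 3.2, 13.4]
opening: 0.0
```

Emit:
jog_arm(series=[{"dx": -0.02, "dy": 0.0045, "dz": 0.0, "rx": 0.0, "ry": 0.0, "rz": 0.0, "gripper": 0.0}, {"dx": -0.04, "dy": 0.009, "dz": 0.0, "rx": 0.0, "ry": 0.0, "rz": 0.0, "gripper": 0.0}, {"dx": -0.02, "dy": 0.0, "dz": 0.04, "rx": 0.0, "ry": 0.0, "rz": 0.0, "gripper": 0.5}, {"dx": 0.0, "dy": 0.0, "dz": 0.05, "rx": 0.0, "ry": 0.0, "rz": 0.0, "gripper": 0.6}, {"dx": 0.0, "dy": 0.0, "dz": 0.05, "rx": 0.0, "ry": 0.0, "rz": -8.0, "gripper": 0.6}, {"dx": 0.0, "dy": 0.0, "dz": 0.05, "rx": 0.0, "ry": 0.0, "rz": -8.0, "gripper": 0.6}])

```text
t: 4.65
eef_pos: [438.5, -37.2, 239.3]
tcp_rot: [-1.572, -0.0, 1.066]
ft_force: [0.1, 0.1, -0.8]
opening: 0.282
```

```bash
python3 - <<'E'
from h import *
s=env.state();print(s['ft_force'],s['eef_pos'],s['joints'])
for n in("top","wrist"):
    im=env.read_camera(n);cv2.imwrite(f"pics/{n}3.png",im[:,:,::-1])
E
```

```text
[ 0.08716204  0.07214453 -0.80945503] [438.46690853 -37.23993145 239.27981128] [-2.35114423e-01  1.77722489e-01  1.93015419e+00  1.10754866e-04
  1.03282270e+00 -1.30150958e+00]
```

View pics/wrist3.png

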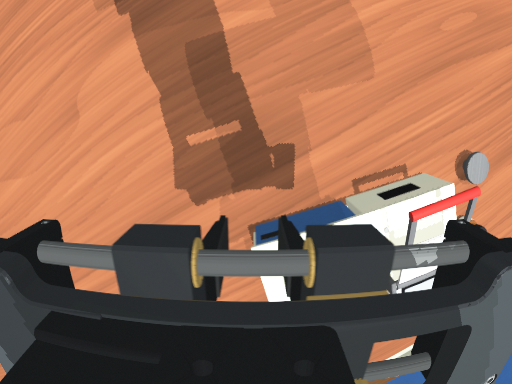

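View pics/top3.png

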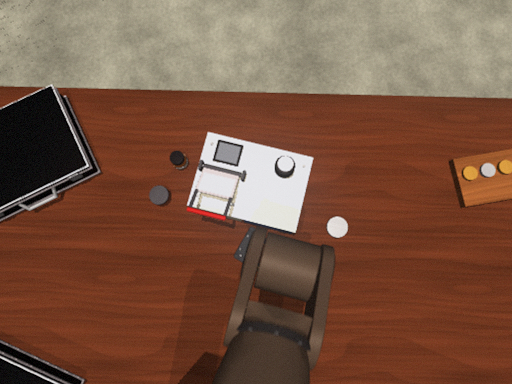

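Emit:
jog_arm(series=[{"dx": 0.013, "dy": 0.02, "dz": 0.0, "rx": 0.0, "ry": 0.0, "rz": -8.18, "gripper": 0.5}, {"dx": 0.013, "dy": 0.02, "dz": 0.0, "rx": 0.0, "ry": 0.0, "rz": -8.18, "gripper": 0.5}, {"dx": 0.013, "dy": 0.02, "dz": 0.0, "rx": 0.0, "ry": 0.0, "rz": -8.18, "gripper": 0.5}, {"dx": 0.013, "dy": 0.02, "dz": 0.0, "rx": 0.0, "ry": 0.0, "rz": -8.18, "gripper": 0.5}, {"dx": 0.013, "dy": 0.02, "dz": 0.0, "rx": 0.0, "ry": 0.0, "rz": -8.18, "gripper": 0.5}, {"dx": 0.013, "dy": 0.02, "dz": 0.0, "rx": 0.0, "ry": 0.0, "rz": -8.18, "gripper": 0.5}, {"dx": 0.013, "dy": 0.02, "dz": 0.0, "rx": 0.0, "ry": 0.0, "rz": -8.18, "gripper": 0.5}, {"dx": 0.013, "dy": 0.02, "dz": 0.0, "rx": 0.0, "ry": 0.0, "rz": -8.18, "gripper": 0.5}, {"dx": 0.013, "dy": 0.02, "dz": 0.0, "rx": 0.0, "ry": 0.0, "rz": -8.18, "gripper": 0.5}, {"dx": 0.0, "dy": 0.0, "dz": 0.0, "rx": 0.0, "ry": 0.0, "rz": 0.0, "gripper": 0.5}])

```text
t: 5.75
eef_pos: [556.7, 144.4, 235.9]
tcp_rot: [-1.571, 0.0, -0.215]
ft_force: [0.4, 0.9, -0.4]
opening: 0.503
```

```bash
python3 - <<'E'
from h import *
s=env.state();print(s['ft_force'],s['eef_pos'],s['tcp_rot'],L(s['eef_pos']))
for n in("top","scene","wrist"):
    im=env.read_camera(n);cv2.imwrite(f"pics/{n}4.png",im[:,:,::-1])
E
```

```text
[ 0.44480786  0.89291878 -0.43886298] [556.74882519 144.42805892 235.93241042] [-1.57062337e+00  2.12943779e-04 -2.15218267e-01] [-125.50144589   81.71414259]
```

View pics/wrist4.png

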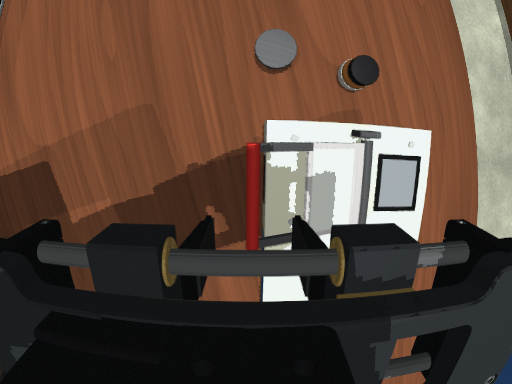

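View pics/scene4.png

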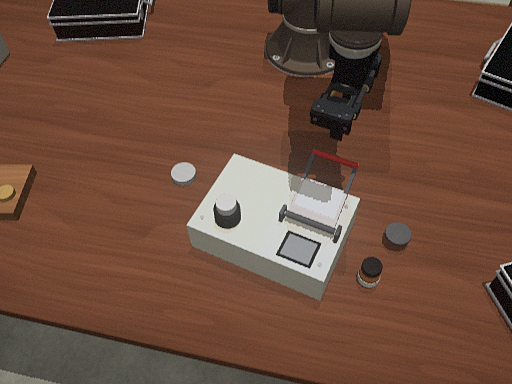

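Emit:
jog_arm(series=[{"dx": -0.001, "dy": -0.001, "dz": -0.026, "rx": 0.0, "ry": 0.0, "rz": 0.0, "gripper": 0.5}, {"dx": 0.0, "dy": 0.0, "dz": -0.026, "rx": 0.0, "ry": 0.0, "rz": 0.0, "gripper": 0.5}, {"dx": 0.0, "dy": 0.0, "dz": -0.026, "rx": 0.0, "ry": 0.0, "rz": 0.0, "gripper": 0.5}, {"dx": 0.0, "dy": 0.0, "dz": 0.0, "rx": 0.0, "ry": 0.0, "rz": 0.0, "gripper": 0.5}])

```text
t: 6.3
eef_pos: [553.0, 140.7, 156.3]
tcp_rot: [-1.573, 0.005, -0.212]
ft_force: [-0.4, -0.1, -0.0]
opening: 0.498
```

```bash
python3 - <<'E'
from h import *
s=env.state();print(s['ft_force'],s['eef_pos'],s['tcp_rot'],L(s['eef_pos']))
for n in("wrist",):
    im=env.read_camera(n);cv2.imwrite(f"pics/{n}5.png",im[:,:,::-1])
E
```

```text
[-0.42720053 -0.08672356 -0.01106017] [553.03516257 140.65439122 156.30949206] [-1.57268004  0.00476654 -0.21191223] [-128.30656544   77.22380159]
```

View pics/wrist5.png

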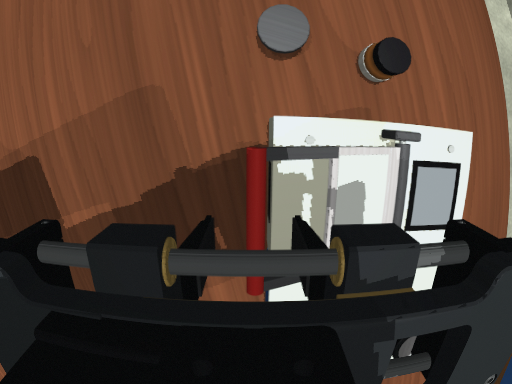

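Emit:
jog_arm(series=[{"dx": 0.001, "dy": 0.0, "dz": 0.0, "rx": 0.0, "ry": 0.0, "rz": 0.0, "gripper": 0.3}, {"dx": 0.0, "dy": 0.0, "dz": 0.0, "rx": 0.0, "ry": 0.0, "rz": 0.0, "gripper": 0.0}, {"dx": 0.0, "dy": 0.0, "dz": 0.0, "rx": 0.0, "ry": 0.0, "rz": 0.0, "gripper": 0.0}, {"dx": 0.0, "dy": 0.0, "dz": 0.0, "rx": 0.0, "ry": 0.0, "rz": 0.0, "gripper": 0.0}, {"dx": 0.0, "dy": 0.0, "dz": 0.0, "rx": 0.0, "ry": 0.0, "rz": 0.0, "gripper": 0.0}, {"dx": 0.0, "dy": 0.0, "dz": 0.0, "rx": 0.0, "ry": 0.0, "rz": 0.0, "gripper": 0.0}, {"dx": 0.0, "dy": 0.0, "dz": 0.0, "rx": 0.0, "ry": 0.0, "rz": 0.0, "gripper": 0.0}])

```text
t: 7.05
eef_pos: [555.8, 141.7, 158.9]
tcp_rot: [-1.571, -0.0, -0.213]
ft_force: [0.7, -0.4, -0.5]
opening: 0.015
```

```bash
python3 - <<'E'
from h import *
s=env.state();print(s['ft_force'],s['eef_pos'],s['tcp_rot'],s['opening'],L(s['eef_pos']))
# arc deltas per 0.1 rad
a0=0.436
c=np.cos(TH);sn=np.sin(TH);prev=np.array([-140*np.cos(a0),140*np.sin(a0)])
n=12
for i in range(1,n+1):
    a=a0+1.134*i/n;p=np.array([-140*np.cos(a),140*np.sin(a)]);d=p-prev;prev=p
    print(i,np.round([d[0]*c,d[0]*sn,d[1]],1))
E
```

```text
[ 0.66919786 -0.35985915 -0.47704568] [555.80265874 141.70504837 158.88324985] [-1.57082899e+00 -5.23687051e-05 -2.12958347e-01] 0.015434796613105067 [-125.83342945   78.85061255]
1 [ 6.  -1.3 11.7]
2 [ 7.1 -1.6 11.1]
3 [ 8.  -1.8 10.3]
4 [ 9.  -2.   9.5]
5 [ 9.8 -2.2  8.6]
6 [10.5 -2.3  7.6]
7 [11.2 -2.5  6.6]
8 [11.8 -2.6  5.5]
9 [12.2 -2.7  4.3]
10 [12.5 -2.8  3.1]
11 [12.8 -2.8  1.9]
12 [12.9 -2.9  0.6]
```

```bash
python3 - <<'E'
from h import *
a=[]
for n in("wrist","scene","top"):
    im=env.read_camera(n);cv2.imwrite(f"pics/{n}6.png",im[:,:,::-1])
im=cv2.imread("pics/scene6.png")[90:250,260:440]
cv2.imwrite("pics/scene6z.png",cv2.resize(im,None,fx=3.5,fy=3.5,interpolation=cv2.INTER_CUBIC))
E
```

```text
(no output)
```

View pics/wrist6.png

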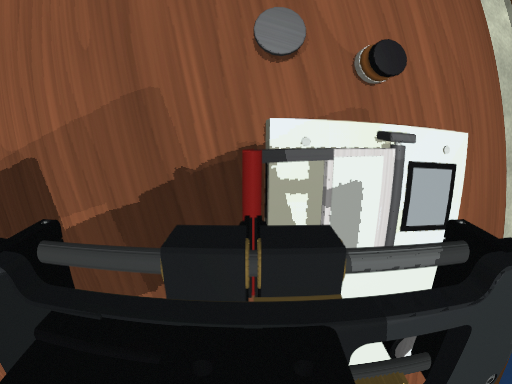

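View pics/scene6z.png

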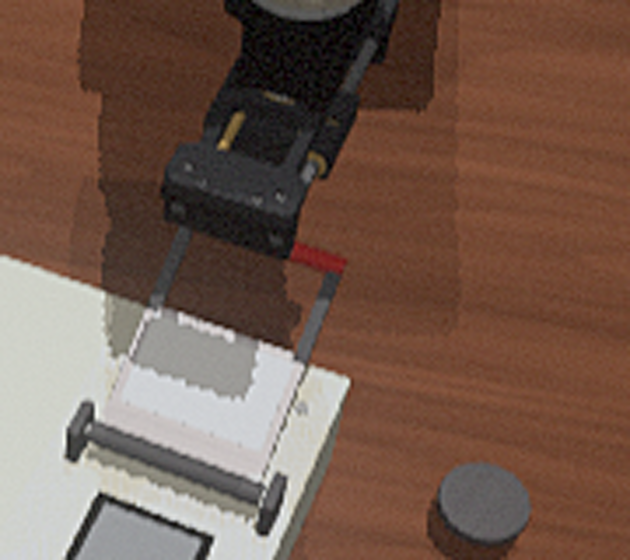

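```bash
cat >> h.py <<'E'
from scipy.spatial.transform import Rotation as Ro
def wray(uv,pos,rot):
    i=env.camera_info("wrist");K=i["camera_matrix"];M=np.array(i["mount"])
    v=np.array([(uv[0]-K[0,2]),(uv[1]-K[1,2])])/K[0,0];r=np.linalg.norm(v)
    d=np.array([*(np.sin(r)*v/r),np.cos(r)]);R=Ro.from_euler('xyz',rot).as_matrix()
    return np.array(pos)+R@M[:3,3],R@M[:3,:3]@d
E
python3 - <<'E'
from h import *
s=env.state();print(s['opening'],s['ft_force'],s['tau'])
P4=([556.7,144.4,235.9],[-1.5706,0,-.2152]);P5=([553.0,140.65,156.3],[-1.5727,.0048,-.2119]);P6=(s['eef_pos'],s['tcp_rot'])
for k,(uv,P) in enumerate(zip([(252,143),(257,148),(253,151)],(P4,P5,P6))):
    o,d=wray(uv,*P)
    for z in(130,148,165,): 
        p=o+d*(z-o[2])/d[2];print(k+4,z,p.round(1),L(p).round(1))
# same for jar/anvil check: box far-left corner z=85: pic5 (270,117), (472,131)
for uv in((270,117),(472,131)):
    o,d=wray(uv,*P5);p=o+d*(85-o[2])/d[2];print(L(p).round(1))
E
```

```text
0.0019914084757468964 [-0.32158322 -0.44641034  0.40839951] [ 4.60523239e-03 -5.66478896e+01 -2.31257486e+01  7.26833032e-02
  6.85648061e-03 -4.90928178e-04]
4 130 [566.6 188.7 130. ] [-125.5  127.1]
4 148 [566.9 190.  148. ] [-125.5  128.4]
4 165 [567.2 191.1 165. ] [-125.4  129.5]
5 130 [566.7 186.1 130. ] [-124.8  124.6]
5 148 [566.9 187.7 148. ] [-125.   126.1]
5 165 [567.  189.2 165. ] [-125.2  127.6]
6 130 [566.4 185.4 130. ] [-125.   123.8]
6 148 [566.8 187.1 148. ] [-125.   125.6]
6 165 [567.1 188.7 165. ] [-125.   127.2]
[-113.5  147.6]
[100.6 149.4]
```

```bash
python3 - <<'E'
from h import *
s=env.state();R=Ro.from_euler('xyz',s['tcp_rot']).as_matrix()
z=lambda p:(proj("scene",p)-[260,90])*3.5
for n,l in(("tip",(0,11,0)),("grasp",(0,-8,0)),("body",(0,-67,0)),("bodyL",(90,-67,37)),("bodyR",(90,-67,-37))):
    p=s['eef_pos']+R@np.array(l,float);print(n,p.round(1),z(p).round())
for y in(31,128): print(z(np.array([*W((-127,y)),164])).round())
im=env.read_camera("scene");cv2.imwrite("pics/s7.png",cv2.resize(im[90:250,260:440,::-1],None,fx=3.5,fy=3.5,interpolation=cv2.INTER_NEAREST))
E
```

```text
tip [555.8 141.7 147.8] [258. 259.]
grasp [555.8 141.7 166.8] [261. 238.]
body [555.8 141.7 225.8] [272. 169.]
bodyL [651.6 158.9 225.8] [281. 307.]
bodyR [636.   86.5 225.8] [149. 262.]
[185. 214.]
[342. 267.]
```

```bash
python3 - <<'E'
from h import *
i=env.camera_info("wrist");K=i["camera_matrix"];M=np.linalg.inv(i["mount"])
def pw(l):
    c=(M@[*l,1])[:3];r=np.arctan2(np.hypot(c[0],c[1]),c[2]);return np.round(K[:2,2]+K[0,0]*r*c[:2]/np.hypot(c[0],c[1]))
for y in(11,0,-8,-30,-60): print(y,[pw((x,y,z)) for x in(-24,24) for z in(-10,0,10)])
for n in(5,6):
    im=cv2.imread(f"pics/wrist{n}.png")[:,:,::-1].copy()
    m=red(im)
    h=cv2.cvtColor(im,cv2.COLOR_RGB2HSV);m=(((h[...,0]<6)|(h[...,0]>174))&(h[...,1]>150)&(h[...,2]>60))
    for r in range(150,300,6):
        c=np.flatnonzero(m[r,230:290])+230;print(n,r,c.min() if len(c) else 0,c.max() if len(c) else 0,len(c))
a=cv2.imread("pics/wrist6.png")[190:320,150:360];b=cv2.imread("pics/wrist2.png")[190:320,150:360]
cv2.imwrite("pics/cmp.png",cv2.resize(np.vstack([a,b]),None,fx=2.2,fy=2.2,interpolation=cv2.INTER_NEAREST))
E
```

```text
11 [array([218., 231.]), array([217., 218.]), array([217., 204.]), array([285., 232.]), array([286., 218.]), array([286., 204.])]
0 [array([216., 237.]), array([215., 223.]), array([215., 209.]), array([287., 237.]), array([287., 223.]), array([288., 209.])]
-8 [array([214., 242.]), array([214., 228.]), array([213., 213.]), array([288., 242.]), array([289., 228.]), array([289., 213.])]
-30 [array([210., 257.]), array([209., 241.]), array([208., 224.]), array([292., 257.]), array([293., 241.]), array([294., 224.])]
-60 [array([202., 283.]), array([200., 265.]), array([199., 246.]), array([300., 283.]), array([301., 265.]), array([302., 246.])]
5 150 246 265 20
5 156 246 265 20
5 162 246 265 20
5 168 246 265 20
5 174 246 265 20
5 180 246 265 20
5 186 246 265 20
5 192 246 265 20
5 198 246 265 20
5 204 246 265 20
5 210 246 265 20
5 216 246 265 20
5 222 246 264 19
5 228 246 264 19
5 234 246 264 19
5 240 246 264 19
5 246 246 264 19
5 252 0 0 0
5 258 0 0 0
5 264 0 0 0
5 270 0 0 0
5 276 0 0 0
5 282 247 263 17
5 288 247 263 17
5 294 249 260 12
6 150 242 261 20
6 156 242 261 20
6 162 242 261 20
6 168 242 261 20
6 174 242 261 20
6 180 242 261 20
6 186 242 261 20
6 192 242 261 20
6 198 242 261 20
6 204 242 261 20
6 210 242 260 19
6 216 242 256 10
6 222 252 254 3
6 228 252 254 3
6 234 252 254 3
6 240 252 254 3
6 246 252 254 3
6 252 0 0 0
6 258 0 0 0
6 264 0 0 0
6 270 0 0 0
6 276 0 0 0
6 282 252 254 3
6 288 252 254 3
6 294 252 254 3
```

View pics/cmp.png

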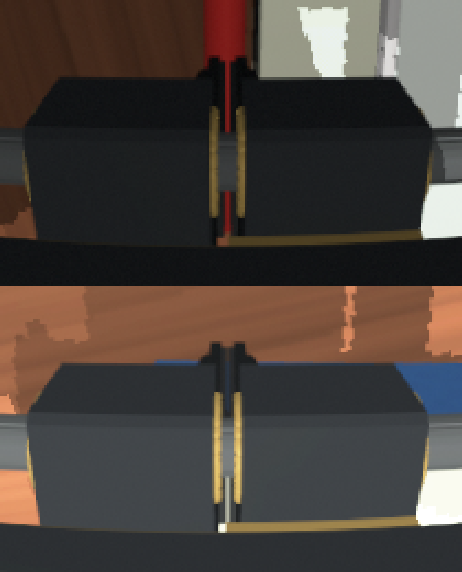

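Emit:
jog_arm(series=[{"dx": 0.0, "dy": 0.0, "dz": -0.003, "rx": 0.0, "ry": 0.0, "rz": 0.0, "gripper": 0.0}, {"dx": 0.0, "dy": 0.0, "dz": 0.0, "rx": 0.0, "ry": 0.0, "rz": 0.0, "gripper": 0.0}])

```text
t: 7.45
eef_pos: [555.6, 141.7, 155.4]
tcp_rot: [-1.571, 0.001, -0.213]
ft_force: [0.1, 0.1, -0.7]
opening: 0.004
```

Emit:
jog_arm(series=[{"dx": 0.0, "dy": 0.0, "dz": -0.003, "rx": 0.0, "ry": 0.0, "rz": 0.0, "gripper": 0.0}, {"dx": 0.0, "dy": 0.0, "dz": 0.0, "rx": 0.0, "ry": 0.0, "rz": 0.0, "gripper": 0.0}])

```text
t: 7.65
eef_pos: [556.0, 141.8, 154.3]
tcp_rot: [-1.57, -0.001, -0.213]
ft_force: [-4.9, -1.0, 15.5]
opening: 0.009
```

Emit:
jog_arm(series=[{"dx": 0.0, "dy": 0.0, "dz": 0.03, "rx": 0.0, "ry": 0.0, "rz": 0.0, "gripper": 0.5}, {"dx": 0.0, "dy": 0.0, "dz": 0.0, "rx": 0.0, "ry": 0.0, "rz": 0.0, "gripper": 0.5}, {"dx": 0.0, "dy": 0.0, "dz": 0.0, "rx": 0.0, "ry": 0.0, "rz": 0.0, "gripper": 0.5}, {"dx": 0.0, "dy": 0.0, "dz": 0.0, "rx": 0.0, "ry": 0.0, "rz": 0.0, "gripper": 0.5}, {"dx": 0.0, "dy": 0.0, "dz": 0.0, "rx": 0.0, "ry": 0.0, "rz": 0.0, "gripper": 0.5}, {"dx": 0.0, "dy": 0.0, "dz": 0.0, "rx": 0.0, "ry": 0.0, "rz": 0.0, "gripper": 0.5}, {"dx": 0.0, "dy": 0.0, "dz": 0.0, "rx": 0.0, "ry": 0.0, "rz": 0.0, "gripper": 0.5}])

```text
t: 8.35
eef_pos: [555.7, 141.7, 182.4]
tcp_rot: [-1.571, 0.0, -0.213]
ft_force: [0.2, -0.1, 0.3]
opening: 0.488
```

Emit:
jog_arm(series=[{"dx": 0.0, "dy": 0.0, "dz": -0.015, "rx": 0.0, "ry": 0.0, "rz": 0.0, "gripper": 0.5}, {"dx": 0.0, "dy": 0.0, "dz": -0.012, "rx": 0.0, "ry": 0.0, "rz": 0.0, "gripper": 0.5}, {"dx": 0.0, "dy": 0.0, "dz": -0.01, "rx": 0.0, "ry": 0.0, "rz": 0.0, "gripper": 0.5}])

```text
t: 8.65
eef_pos: [555.6, 141.7, 144.8]
tcp_rot: [-1.571, 0.001, -0.213]
ft_force: [-0.6, 0.3, 1.1]
opening: 0.498
```

Emit:
jog_arm(series=[{"dx": 0.0, "dy": 0.0, "dz": -0.008, "rx": 0.0, "ry": 0.0, "rz": 0.0, "gripper": 0.5}, {"dx": 0.0, "dy": 0.0, "dz": -0.008, "rx": 0.0, "ry": 0.0, "rz": 0.0, "gripper": 0.5}, {"dx": 0.0, "dy": 0.0, "dz": 0.0, "rx": 0.0, "ry": 0.0, "rz": 0.0, "gripper": 0.5}])

```text
t: 8.95
eef_pos: [555.4, 141.6, 128.8]
tcp_rot: [-1.571, 0.001, -0.213]
ft_force: [-0.1, -0.7, 0.1]
opening: 0.502
```

Emit:
jog_arm(series=[{"dx": 0.0, "dy": 0.0, "dz": 0.0, "rx": 0.0, "ry": 0.0, "rz": 0.0, "gripper": 0.0}, {"dx": 0.0, "dy": 0.0, "dz": 0.0, "rx": 0.0, "ry": 0.0, "rz": 0.0, "gripper": 0.0}, {"dx": 0.0, "dy": 0.0, "dz": 0.0, "rx": 0.0, "ry": 0.0, "rz": 0.0, "gripper": 0.0}, {"dx": 0.0, "dy": 0.0, "dz": 0.0, "rx": 0.0, "ry": 0.0, "rz": 0.0, "gripper": 0.0}, {"dx": 0.0, "dy": 0.0, "dz": 0.0, "rx": 0.0, "ry": 0.0, "rz": 0.0, "gripper": 0.0}, {"dx": 0.0, "dy": 0.0, "dz": 0.0, "rx": 0.0, "ry": 0.0, "rz": 0.0, "gripper": 0.0}, {"dx": 0.0, "dy": 0.0, "dz": 0.0, "rx": 0.0, "ry": 0.0, "rz": 0.0, "gripper": 0.0}])

```text
t: 9.65
eef_pos: [554.9, 141.9, 130.0]
tcp_rot: [-1.571, 0.002, -0.213]
ft_force: [-5.9, 0.8, 3.8]
opening: 0.12
```

```bash
python3 - <<'E'
from h import *
s=env.state();print(s['ft_force'],s['eef_pos'],s['opening'],L(s['eef_pos']))
for n in("wrist","scene"):
    im=env.read_camera(n);cv2.imwrite(f"pics/{n}8.png",im[:,:,::-1])
E
```

```text
[-5.89274562  0.84242616  3.84921311] [554.8591425  141.90942143 129.98233532] 0.11964693579977063 [-126.79881077   78.84512188]
```

View pics/wrist8.png

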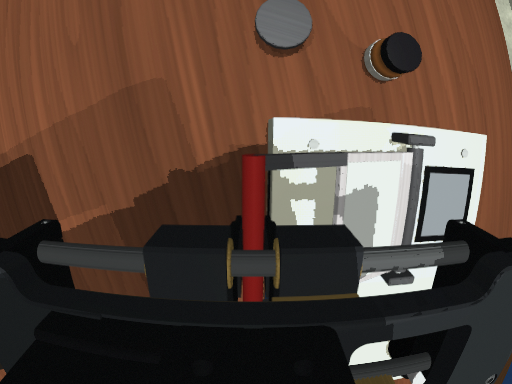

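Emit:
jog_arm(series=[{"dx": 0.003, "dy": -0.0006, "dz": 0.0058, "rx": 0.0, "ry": 0.0, "rz": 0.0, "gripper": 0.0}, {"dx": 0.003, "dy": -0.0007, "dz": 0.0058, "rx": 0.0, "ry": 0.0, "rz": 0.0, "gripper": 0.0}, {"dx": 0.0035, "dy": -0.0008, "dz": 0.0056, "rx": 0.0, "ry": 0.0, "rz": 0.0, "gripper": 0.0}, {"dx": 0.0036, "dy": -0.0008, "dz": 0.0055, "rx": 0.0, "ry": 0.0, "rz": 0.0, "gripper": 0.0}, {"dx": 0.004, "dy": -0.0009, "dz": 0.0052, "rx": 0.0, "ry": 0.0, "rz": 0.0, "gripper": 0.0}, {"dx": 0.004, "dy": -0.0009, "dz": 0.0051, "rx": 0.0, "ry": 0.0, "rz": 0.0, "gripper": 0.0}])

```text
t: 10.35
eef_pos: [574.7, 137.4, 163.1]
tcp_rot: [-1.572, 0.005, -0.213]
ft_force: [-12.0, 2.9, 7.1]
opening: 0.118
```

Emit:
jog_arm(series=[{"dx": 0.0045, "dy": -0.001, "dz": 0.0048, "rx": 0.0, "ry": 0.0, "rz": 0.0, "gripper": 0.0}, {"dx": 0.0045, "dy": -0.001, "dz": 0.0047, "rx": 0.0, "ry": 0.0, "rz": 0.0, "gripper": 0.0}, {"dx": 0.0049, "dy": -0.0011, "dz": 0.0043, "rx": 0.0, "ry": 0.0, "rz": 0.0, "gripper": 0.0}, {"dx": 0.0049, "dy": -0.0011, "dz": 0.0043, "rx": 0.0, "ry": 0.0, "rz": 0.0, "gripper": 0.0}, {"dx": 0.0052, "dy": -0.0011, "dz": 0.0038, "rx": 0.0, "ry": 0.0, "rz": 0.0, "gripper": 0.0}, {"dx": 0.0053, "dy": -0.0012, "dz": 0.0038, "rx": 0.0, "ry": 0.0, "rz": 0.0, "gripper": 0.0}, {"dx": 0.0, "dy": 0.0, "dz": 0.0, "rx": 0.0, "ry": 0.0, "rz": 0.0, "gripper": 0.0}])

```text
t: 11.05
eef_pos: [605.7, 130.5, 190.2]
tcp_rot: [-1.571, 0.001, -0.213]
ft_force: [-10.0, 1.0, 12.9]
opening: 0.115
```

```bash
python3 - <<'E'
from h import *
s=env.state();print(s['ft_force'],s['eef_pos'],s['opening'],L(s['eef_pos']))
for n in("wrist","scene"):
    im=env.read_camera(n);cv2.imwrite(f"pics/{n}9.png",im[:,:,::-1])
E
```

```text
[-10.0348534    1.00606558  12.87897259] [605.66792801 130.54144519 190.15973319] 0.11465535536352318 [-74.73384944  78.78705999]
```

View pics/scene9.png

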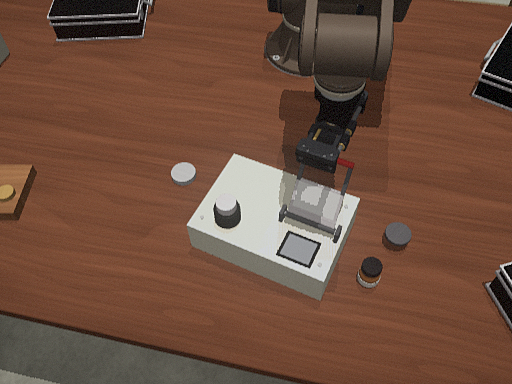

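Emit:
jog_arm(series=[{"dx": 0.0051, "dy": -0.0012, "dz": 0.0042, "rx": 0.0, "ry": 0.0, "rz": 0.0, "gripper": 0.0}, {"dx": 0.0051, "dy": -0.0012, "dz": 0.004, "rx": 0.0, "ry": 0.0, "rz": 0.0, "gripper": 0.0}, {"dx": 0.0059, "dy": -0.0013, "dz": 0.0028, "rx": 0.0, "ry": 0.0, "rz": 0.0, "gripper": 0.0}, {"dx": 0.0059, "dy": -0.0013, "dz": 0.0027, "rx": 0.0, "ry": 0.0, "rz": 0.0, "gripper": 0.0}, {"dx": 0.0061, "dy": -0.0013, "dz": 0.0022, "rx": 0.0, "ry": 0.0, "rz": 0.0, "gripper": 0.0}, {"dx": 0.0061, "dy": -0.0014, "dz": 0.0021, "rx": 0.0, "ry": 0.0, "rz": 0.0, "gripper": 0.0}, {"dx": 0.0062, "dy": -0.0014, "dz": 0.0016, "rx": 0.0, "ry": 0.0, "rz": 0.0, "gripper": 0.0}, {"dx": 0.0062, "dy": -0.0014, "dz": 0.0015, "rx": 0.0, "ry": 0.0, "rz": 0.0, "gripper": 0.0}, {"dx": 0.0, "dy": 0.0, "dz": 0.0, "rx": 0.0, "ry": 0.0, "rz": 0.0, "gripper": 0.0}])

```text
t: 12.05
eef_pos: [653.8, 119.5, 209.8]
tcp_rot: [-1.571, -0.001, -0.213]
ft_force: [-3.8, -3.0, 4.6]
opening: 0.116
```

```bash
python3 - <<'E'
from h import *
s=env.state();print(s['ft_force'],s['eef_pos'],s['opening'],L(s['eef_pos']))
E
```

```text
[-3.83439084 -2.96767079  4.56824577] [653.76504946 119.54628574 209.81916952] 0.11570827747362229 [-25.3967804   78.50379141]
```

Emit:
jog_arm(series=[{"dx": 0.0062, "dy": -0.0013, "dz": 0.0013, "rx": 0.0, "ry": 0.0, "rz": 0.0, "gripper": 0.0}, {"dx": 0.0062, "dy": -0.0013, "dz": 0.001, "rx": 0.0, "ry": 0.0, "rz": 0.0, "gripper": 0.0}, {"dx": 0.0062, "dy": -0.0013, "dz": 0.0005, "rx": 0.0, "ry": 0.0, "rz": 0.0, "gripper": 0.0}, {"dx": 0.0062, "dy": -0.0013, "dz": 0.0, "rx": 0.0, "ry": 0.0, "rz": 0.0, "gripper": 0.0}, {"dx": 0.0, "dy": 0.0, "dz": 0.0, "rx": 0.0, "ry": 0.0, "rz": 0.0, "gripper": 0.0}, {"dx": 0.0, "dy": 0.0, "dz": 0.0, "rx": 0.0, "ry": 0.0, "rz": 0.0, "gripper": 0.0}, {"dx": 0.0, "dy": 0.0, "dz": 0.0, "rx": 0.0, "ry": 0.0, "rz": 0.0, "gripper": 0.0}, {"dx": 0.0, "dy": 0.0, "dz": 0.0, "rx": 0.0, "ry": 0.0, "rz": 0.0, "gripper": 0.0}])

```text
t: 12.85
eef_pos: [677.7, 114.3, 212.3]
tcp_rot: [-1.572, -0.0, -0.213]
ft_force: [-1.6, -6.0, 1.9]
opening: 0.119
```

```bash
python3 - <<'E'
from h import *
s=env.state();print(s['ft_force'],s['eef_pos'],s['opening'],L(s['eef_pos']),np.abs(s['qvel']).max())
for n in("wrist","scene","top"):
    im=env.read_camera(n);cv2.imwrite(f"pics/{n}10.png",im[:,:,::-1]);print(n,blue(im).sum())
    m=red(im);k,l,st,c=cv2.connectedComponentsWithStats(m)
    print([ (cv2.boxPoints(cv2.minAreaRect(np.argwhere(l==j)[:,::-1].astype(np.float32))).round(1).tolist(),st[j,4]) for j in range(1,k) if st[j,4]>15])
im=cv2.imread("pics/scene10.png")[80:300,170:440]
cv2.imwrite("pics/scene10z.png",cv2.resize(im,None,fx=2.7,fy=2.7,interpolation=cv2.INTER_CUBIC))
E
```

```text
[-1.59058453 -6.04409053  1.91555209] [677.69550079 114.28180848 212.25070628] 0.11879007412857358 [-0.8941766  78.56403228] 0.001199028206164383
wrist 395
[([[241.5, 248.0], [243.0, 153.8000030517578], [264.3999938964844, 154.10000610351562], [262.8999938964844, 248.3000030517578]], np.int32(1994)), ([[244.0, 277.0], [262.0, 277.0], [262.0, 300.0], [244.0, 300.0]], np.int32(437))]
scene 0
[]
top 4
[]
```

View pics/scene10z.png

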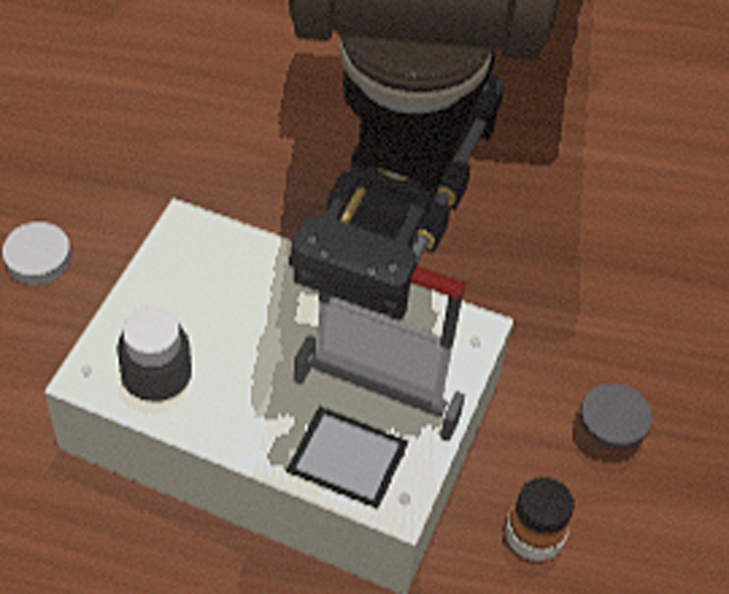

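View pics/wrist10.png

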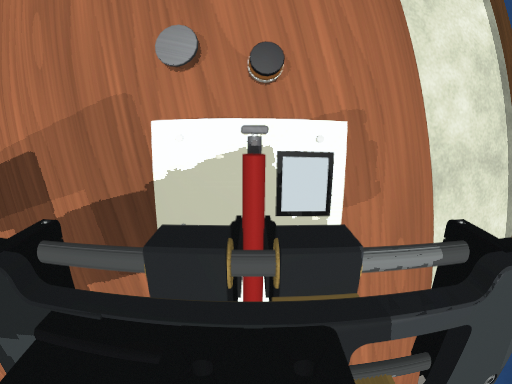

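View pics/top10.png

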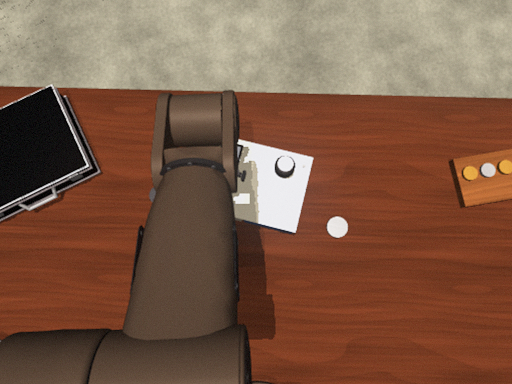

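```bash
python3 - <<'E'
from h import *
s=env.state();P=(s['eef_pos'],s['tcp_rot'])
for uv,z in(((255,129),116),((255,129),110),((253,156),245),((253,220),245)):
    o,d=wray(uv,*P);p=o+d*(z-o[2])/d[2];print(uv,z,L(p).round(1))
for q in((463,290),(460,285)): print(L(onz("scene",np.array(q)/2.7+[170,80],245)).round(1))
im=cv2.imread("pics/top10.png")[:,:,::-1].copy();print(np.argwhere(blue(im))[:,::-1].tolist())
for uv in np.argwhere(blue(im))[:,::-1]: print(L(onz("top",uv,80)).round(1))
c=im[180:250,225:320,::-1];cv2.imwrite("pics/top10z.png",cv2.resize(c,None,fx=7,fy=7,interpolation=cv2.INTER_NEAREST))
for a in((-112,-10),(-112,-146),(-130,-146)): print(((proj("top",np.array([*W(a),80]))-[225,180])*7).round())
E
```

```text
(255, 129) 116 [  1.8 137.9]
(255, 129) 110 [  1.9 137.7]
(253, 156) 245 [-1.000e-01  1.269e+02]
(253, 220) 245 [ 0.1 92.2]
[ -1.6 129. ]
[ -4.6 125.8]
[[249, 222], [265, 226], [274, 228], [277, 229]]
[-113.7  -24.1]
[-113.7  -68.3]
[-113.   -92.9]
[-113.6 -101.3]
[134. 281.]
[479. 367.]
[468. 414.]
```

View pics/top10z.png

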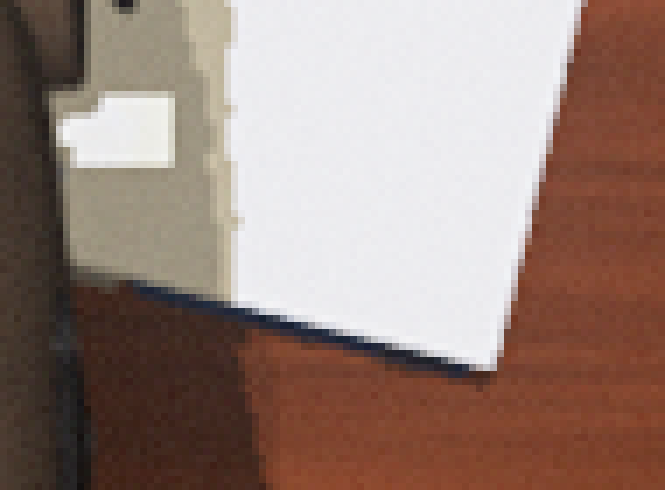

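```bash
python3 - <<'E'
from h import *
s=env.state();print(s['t'],s['ft_force'],s['opening'],s['eef_pos']);print(env.job_done())
E
```

```text
13.0 [-2.92395889 -5.80848529  1.89199632] 0.11991747088140704 [677.68456779 114.27132696 212.26872014]
the job is handed in; nothing more can be done
None
```

The blue door is shut, and I handed the job in at t = 13.0 s with the flap gripped and held still within about 0.02 rad of upright. The hand-in gave no verdict; these are my last checks:

- **Door:** I pushed until it met a firm stop at about 17 N. After I backed off, the wrist view showed it flush. The last top view shows its top edge lying along the front of the box, where a shut door should be.
- **Flap:** The bar is over the hinge to within about 1–3 mm, by the arc travelled and by the wrist and scene cameras. The arm was still (joint speeds about 0.001 rad/s).
- **Grip:** The gripper reads 0.12 open, about 11 mm, which fits the 12 mm bar. The contact force between fingers and flap is not reported, so the "above 2 N" condition rests on the fixed grip force.
- **Bystanders:** The arm passed well clear of the test block, jar and anvil, and they look undisturbed in the last views. I did not re-measure their positions.

**Disagreements:**
- **First grip missed:** The fingers closed empty above the bar. A light touch with the fingers closed put the fingertips about 27 mm higher than the stated tool data. I gripped again about 25 mm lower and it held.
- **Sideways load:** About 6 N remained on the wrist along the bar at hand-in.

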